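# Lamp off, amber shield up

## Task

The slides on the blue-light viewing box are ready to be taken off. Click the red lamp lever back from blue to off (the notch with the black dot) without going on past it to white, and only then tip the loose amber shield up - its front edge overhangs the box - and leave it leaning back against the two aluminium rest arms, its rear edge down in the channel. Do not let the shield slam, and leave the slide box, bottle and tip box where they are.

Things in the scene. Friction and masses are not known exactly. Their poses are not given: they have to be found in the camera images.
- viewer: Blue-light viewing box, fixed, its front turned to the robot's right: white housing 170 mm deep (x), 280 mm wide (y); black deck with lit blue window; grey control console on its right (y -140 to -72 mm). Origin: centre of its underside, on the bench. x: from its front to its back, y: to its left, z up. Deck and console tops at z = 70 mm, front face at x = -85 mm.
- rear_channel (a point): Channel across the back of the deck, under the shield's rear edge; viewer x = 43 to 58 mm, 6 mm deep (floor at z = 64 mm). This point: middle of its floor (viewer x 50, y 35, z 64 mm); axes as the viewer's. The shield's rear edge stands in it at the end.
- rest_bar (a point): The support: two fixed aluminium arms (20 mm wide, 130 mm long, at viewer y = -35 and 105 mm) joined by a cross bar. They rise from the channel's back side (faces start at viewer x 58, z 64 mm), leaning 20 degrees back (to +x) from vertical. This point: on the plane of their front faces, between their top ends.
- shield: Loose amber plate 170 (x) x 180 (y) x 6 mm (z), about 0.2 kg, black strip at its front edge. Origin: centre of its underside; x to its rear edge. Starts flat on the deck, its front edge 30 mm out over the housing's front face, its rear edge over the channel, 3 mm before the arms. In place it is turned up 110 degrees from flat, its upper face on the arms.
- shield_front (a point): Middle of the shield's front edge, half-way through its thickness: the edge to lift, free below (70 mm to the bench); it becomes the top edge. Lifted here, the shield pivots about its rear edge, which drops into the channel against the arms.
- shield_rear (a point): Middle of the shield's rear edge, half-way through its thickness.
- lamp_lever (a joint): Lamp lever angle, rad. Axis along viewer y at viewer x 0, y -105, z 60 mm. Four spring notches: -0.3 white (white dot), 0 off (black dot), 0.3 blue low (light blue), 0.6 blue high (dark blue); starts in a blue one. Grows as the paddle goes back (viewer +x); upright at 0.15. A notch is 16 mm at the paddle; 4 to 10 N takes it over the hump half-way, then it snaps on.
- lever_paddle (a point): Centre of the lever's red thumb paddle, 12 (x) x 24 (y) x 24 mm (along the lever), 55 mm from its axis, so about 114 mm above the bench, underside about 102. Below it on the console top, on its right, four printed dots show its four places, from front to back: white, black, light blue, dark blue.
- slide_box: Blue slide storage box, 205 x 170 x 33 mm, origin in the centre of its underside; lies behind the viewer. Leave alone.
- stain_bottle: Small amber bottle with white cap, 48 mm across, 95 mm high, origin in the centre of its underside; stands off the viewer's front right or rear right corner. Leave alone.
- tip_box: Pipette tip box, clear with a green lid, 84 x 122 x 62 mm, origin in the centre of its underside; stands off the viewer's front right or rear right corner. Leave alone.
Things that resemble listed ones, but are neither listed nor needed, are in the scene too. There is more than one size of the shield; the job needs the middle-sized.

How it is judged:
By the outcome, as a careful person would: the job done as asked, in the order asked, and still so for the second after the job is handed in, with the robot touching nothing.
It also fails if it takes over 58 s, if anything falls off the work surface, if the arm or the gripper's body presses on something with over 40 N, if the wrist force passes 120 N, or if a joint passes its speed limit or range.

## Robot

A 6-joint arm with a two-finger parallel gripper is mounted at the origin on the work surface. World frame = base frame: x ahead of the robot, y to its left, z up, the work surface at z = 0. Lengths are in mm, angles in rad, forces in N, time in s.
With the tool pointing down it reaches from about 300 to 775 mm from the base axis. Payload 14.6 kg.
Tool frame: the origin (TCP) lies at the very end of the fingers, on their centre line; the grasp point (between the pads) lies 19 mm behind it; z points along the fingers, y is the line along which they close (so a half turn about z gives the same grasp; the last joint's range is limited). The gripper opens to 94 mm and grips with 3 to 60 N. Pads are 16 mm wide; open, the fingers measure 119 mm over their backs; the gripper's body (75 mm by 177 mm) begins 78 mm behind the grasp point.
Start: joints at [1.199, 0.3, 1.521, -0, 1.321, -0.067], TCP at [165.054, 524.639, 205.446] pointing down, gripper open.
Joint ranges: [-3.03, 3.03], [-0.79, 2.21], [0.23, 2.52], [-1.04, 4.18], [0, 3.07], [-2.55, 2.55]. Speed limits (rad/s): [2.22, 2.22, 2.57, 3.14, 3.14, 3.14].

## Interface

Orientations are given as [roll, pitch, yaw] about the fixed x, y, z axes, in that order (R = Rz(yaw) Ry(pitch) Rx(roll)).
In Python, from cell import manip, camera, get_calibration gives the robot as it stands. The module is installed in compiled form; this text tells all that it offers.
- The arm moves only by the tool jog_arm, never from a script. Its argument "plan" is one flat list of numbers, 6 for each row, row after row: the shift along the world's x, y, z in m, then the turn, a rotation vector about the world's x, y, z in degrees. A call has 1 to 20 rows; each row is the pose to reach, as a shift and turn from the pose commanded when the call began; what a row does not reach only later rows make up. A row lasts 1/10 s, in which the tool goes at most 50 mm and 8.59 degrees, less where a joint would pass 70% of its speed; a pose out of reach is approached as far as the arm can. A call with a gripper value outside its range is refused whole. "claw" is the finger opening in m, from 0 to 0.094, set as the call begins (left out, the last holds). The fingers move at their own pace and stop on an object; "force" is the grip in N (left out, the last holds). Time passes only in rows, so rows that repeat a pose let the fingers close. It gives the time, the measured TCP pose, the force, the opening and the grip force at its end, in the units of the state.
- manip.read_state(): the state, without advancing time (a new reading comes with each control period).
- camera(name): name is "scene" or "top"; returns (picture, depth): 400x640x3 uint8, red, green, blue; 400x640 float32, mm along the optical axis (not along the pixel's ray), 0 where there is no reading.
- get_calibration(name): a dict with "fx", "fy", "cx", "cy" (pixels), "origin" and "attitude" of the camera in the world. Camera axes: x right, y down, z forward; pixel columns grow to the right and rows downward; lengths in mm; the calibration is good to about 2 mm. A picture is of the moment at which its call begins. get_calibration takes no time and is no camera call.
- manip.sign_off(): hands the job in; it is judged then, once.
The state is a dict: "clock": time; "joints": joint angles; "qd": joint speeds; "effort": joint torques, N m; "eef_pos": TCP position; "eef_rot": TCP orientation; "wrist_force": force on the tool from outside, world axes, zero at the start; "moment": the same for the moment, N m; "finger_gap": finger opening in mm; "finger_force": force on a finger pad.
Only numpy, scipy, OpenCV 4.12 (cv2) and the standard library are available. Lean on these libraries where they do the work, as an engineer would, in place of code of your own. Each camera call takes 0.05 s, during which the arm holds its last target. There are 200 camera calls.

## Working session

There is one attempt and no reset: what is moved stays moved. The work goes in short steps, Python scripts to look and compute and a tool call to move; the robot and the scene stay as the last step left them, time stands still between calls to the robot, and variables do not carry over. Pictures are saved under pics/ and viewed, at most 10 in all, crops included, and the job is handed in when it is done.

Besides the shell and the picture viewer there is one more tool, called after ">>>" by a JSON object that holds its "fn" and its "kwargs", one argument or row to a line. jog_arm: Moves the arm, as the interface text tells. Its arguments: {"type":"object","properties":{"plan":{"type":"array"},"claw":{"type":"number"},"force":{"type":"number"}},"required":["plan"]}

```bash
mkdir -p pics; cat > h.py <<'E'
import numpy as np, cv2
from cell import manip, camera, get_calibration
def shot(n,f):
    p,d=camera(n); cv2.imwrite(f'pics/{f}.png',cv2.cvtColor(p,cv2.COLOR_RGB2BGR)); np.savez(f'pics/{f}.npz',p=p,d=d); return p,d
E
python3 - <<'E'
from h import *
for n in('scene','top'):
    shot(n,n+'0'); print(get_calibration(n))
print(manip.read_state())
E
```

```text
{'fx': 384.2011089431733, 'fy': 384.2011089431733, 'cx': 326.3815783746493, 'cy': 202.07174269862804, 'origin': array([1032.1354163 , -280.76421393, 1171.91413386]), 'attitude': array([-2.58425214,  0.01360391,  1.08745838])}
{'fx': 389.7273349026767, 'fy': 389.7273349026767, 'cx': 317.58673739634827, 'cy': 204.12816145117833, 'origin': array([ 257.54938281,   20.77219712, 1228.34527114]), 'attitude': array([-2.92959312,  0.00398351, -1.55836225])}
{'clock': 0.1, 'joints': array([ 1.19940700e+00,  3.00415553e-01,  1.52151664e+00, -3.26241499e-05,
        1.32072324e+00, -6.66099745e-02]), 'qd': array([ 0.00023571, -0.00077796, -0.00186602,  0.00083642, -0.00168942,
        0.00127036]), 'effort': array([ 1.80835697e-03, -5.32648551e+01, -3.53283763e+01,  7.09562330e-02,
        2.35064118e-02, -6.02958153e-05]), 'eef_pos': array([164.9736745 , 524.42113823, 204.94406585]), 'eef_rot': array([-3.14053013e+00, -3.92085035e-05,  2.83682137e+00]), 'wrist_force': array([ 0.1106984 , -0.58375806,  1.0102695 ]), 'moment': array([ 0.02101165, -0.00417111,  0.00630399]), 'finger_force': 0.0, 'finger_gap': 93.71909978716954}
```

View pics/scene0.png

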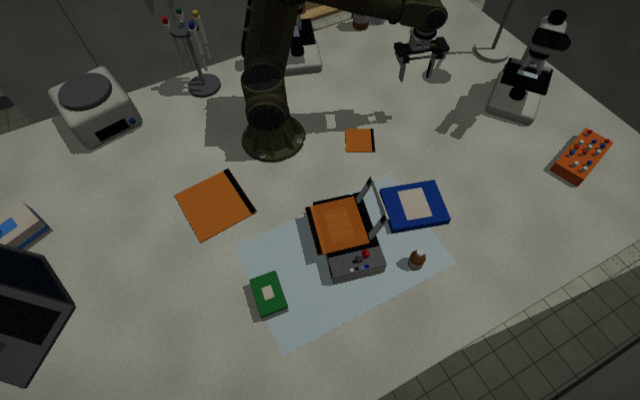

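View pics/top0.png

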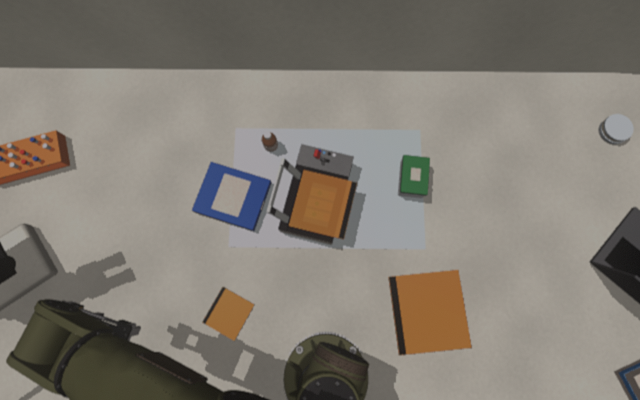

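The scene view shows the amber shield on the viewer at about (340,225), the rest frame at (372,205) and the lever at (366,254). The top view has the shield at (321,203), the lever at (316,153), the bottle at (270,142) and the tip box at (415,175). Next I'll measure the shield and lever.

```bash
cat >> h.py <<'E'
from scipy.spatial.transform import Rotation as Ro
def cam(n):
    c=get_calibration(n); return c,Ro.from_euler('xyz',c['attitude']).as_matrix()
def ray(n,u,v):
    c,R=cam(n); return c['origin'],R@np.array([(u-c['cx'])/c['fx'],(v-c['cy'])/c['fy'],1])
def onz(n,u,v,z):
    o,d=ray(n,u,v); return o+d*(z-o[2])/d[2]
def proj(n,P):
    c,R=cam(n); q=R.T@(np.array(P)-c['origin']); return np.array([c['cx']+c['fx']*q[0]/q[2],c['cy']+c['fy']*q[1]/q[2]])
E
python3 - <<'E'
from h import *
for n,(x0,y0,x1,y1) in {'scene':(295,165,400,290),'top':(255,125,370,255)}.items():
    z=np.load(f'pics/{n}0.npz'); p,d=z['p'],z['d']
    h=cv2.cvtColor(p,cv2.COLOR_RGB2HSV)
    m=cv2.inRange(h,(8,130,60),(25,255,255)); k=np.zeros_like(m); k[y0:y1,x0:x1]=m[y0:y1,x0:x1]
    c=max(cv2.findContours(k,0,2)[0],key=cv2.contourArea); b=cv2.boxPoints(cv2.minAreaRect(c))
    a=cv2.approxPolyDP(c,5,True)[:,0]
    for u,v in a: print(n,'shield',u,v,onz(n,u,v,76).round(0))
    r=(cv2.inRange(h,(0,150,80),(6,255,255))|cv2.inRange(h,(172,150,80),(180,255,255))); k=np.zeros_like(r);k[y0:y1,x0:x1]=r[y0:y1,x0:x1]
    v,u=np.nonzero(k); print(n,'red',len(u),u.mean(),v.mean(),onz(n,u.mean(),v.mean(),116),u.min(),u.max(),v.min(),v.max())
    cr=cv2.resize(p[y0:y1,x0:x1],None,fx=4.5,fy=4.5,interpolation=cv2.INTER_CUBIC); cv2.imwrite(f'pics/{n}0c.png',cr[:,:,::-1])
E
python3 -c "
import cv2,numpy as np
a=cv2.imread('pics/scene0c.png');b=cv2.imread('pics/top0c.png')
a=a[225:];h=max(len(a),len(b));o=np.zeros((585,800,3),'uint8');a=cv2.resize(a,(400,int(len(a)*400/a.shape[1])));b=cv2.resize(b,(400,int(len(b)*400/b.shape[1])));o[:len(a),:400]=a;o[:len(b),400:]=b;cv2.imwrite('pics/both.png',o)"
```

```text
scene shield 353 196 [442. 114.  76.]
scene shield 310 206 [408. -32.  76.]
scene shield 323 253 [580. -72.  76.]
scene shield 368 243 [617.  68.  76.]
scene red 21 366.6666666666667 251.8095238095238 [654.90282717  37.15762015 116.        ] 365 368 249 255
top shield 303 170 [613.  75.  76.]
top shield 289 225 [441. 113.  76.]
top shield 338 236 [409. -33.  76.]
top shield 351 182 [576. -73.  76.]
top red 24 316.0416666666667 153.125 [653.55954403  34.76999952 116.        ] 314 318 150 156
```

View pics/both.png

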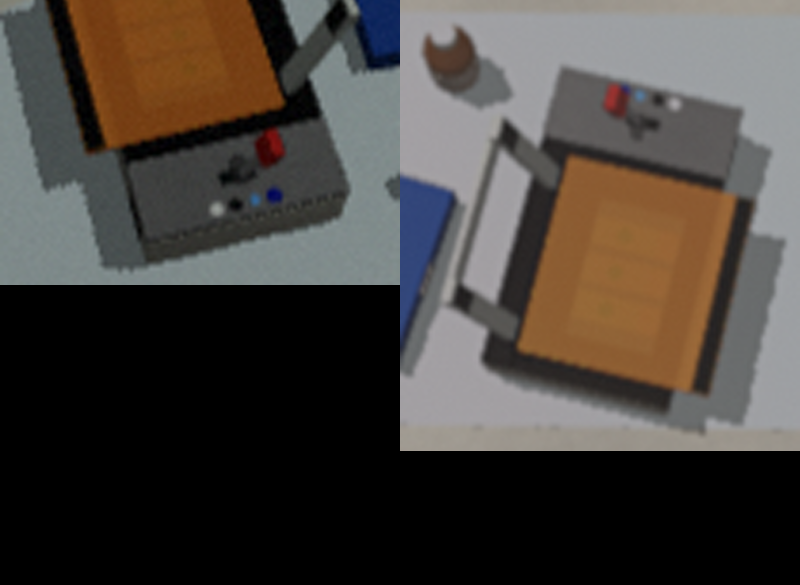

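```bash
cat >> h.py <<'E'
YAW=np.radians(76.8); O=np.array([550.,31,0])
RV=Ro.from_euler('z',YAW)
def w(P): return O+RV.apply(P)      # viewer -> world
def v(P): return RV.inv().apply(np.array(P)-O)
def tool(th):  # tool in viewer xz plane, closing along viewer x; th = turn about viewer y from straight down (+ : tip to -x)
    return RV*Ro.from_euler('y',th)*Ro.from_euler('xyz',[np.pi,0,np.pi/2])
def delta(Pv,th):
    s=manip.read_state(); R0=Ro.from_euler('xyz',s['eef_rot'])
    return ((w(Pv)-s['eef_pos'])/1000).round(4),np.degrees((tool(th)*R0.inv()).as_rotvec()).round(2)
def wrist(R,q1,q23):
    e=(Ro.from_euler('y',q23).inv()*Ro.from_euler('z',q1).inv()*R).as_euler('ZYZ'); return np.array([e,[e[0]+np.pi,-e[1],e[2]+np.pi]])-[0,0,np.pi/2]
def tri(a,b):
    (o1,d1),(o2,d2)=ray('scene',*a),ray('top',*b); s=np.linalg.lstsq(np.c_[d1,-d2],o2-o1,rcond=None)[0]
    return (o1+d1*s[0]+o2+d2*s[1])/2
E
python3 - <<'E'
from h import *
P=tri((366.7,251.8),(316.0,153.1)); print('paddle w,v',P,v(P))
print('check start', tool(0).as_euler('xyz'))
for a in(.6,.3,0):
    Pp=w([55*np.sin(a-.15),-105,60+55*np.cos(a-.15)]); print(a,Pp,proj('scene',Pp),proj('top',Pp))
# dots from crops (scene crop 3.81x about (295,215); top crop 3.478x about (255,125))
for d in((217,209),(236,205),(256,199),(275,195)): print('dot',v(onz('scene',295+d[0]/3.81,165+50+d[1]/3.81,70)).round(0))
for d in((275,104),(258,100),(240,95)): print('dot',v(onz('top',255+d[0]/3.478,125+d[1]/3.478,70)).round(0))
print(wrist(tool(.45),.05,1.9)); 
for th in(-50,-40,0,20): print(th,wrist(tool(np.radians(th)),-.4,1.9).round(2))
print(delta([70*0+(45+70)*np.sin(.45),-105,60+(45+70)*np.cos(.45)],.45))
b=(270,142); print('bottle',v(onz('top',*b,95)))
E
```

```text
paddle w,v [654.34770292  36.11825511 115.57404335] [  28.81091396 -100.42196412  115.57404335]
check start [3.14159265 0.         2.91120919]
0.6 [657.6886465   30.31418835 109.52459063] [365.01773259 254.45036121] [317.55062219 152.56749276]
0.3 [654.10262282  15.02509836 114.38240929] [360.10262889 255.01922118] [322.61116848 153.20412102]
0 [650.34894678  -0.97878108 114.38240929] [354.81773972 256.32221438] [327.92309747 154.44623585]
dot [ -22. -127.   70.]
dot [  -6. -128.   70.]
dot [  11. -127.   70.]
dot [  27. -128.   70.]
dot [ -24. -124.   70.]
dot [  -9. -124.   70.]
dot [   8. -124.   70.]
[[-0.43863167  1.39265228 -1.17833106]
 [ 2.70296098 -1.39265228  1.9632616 ]]
-50 [[ 0.86  1.49 -1.93]
 [ 4.   -1.49  1.21]]
-40 [[ 0.69  1.43 -1.91]
 [ 3.84 -1.43  1.23]]
0 [[ 0.    1.24 -1.74]
 [ 3.14 -1.24  1.4 ]]
20 [[-0.37  1.2  -1.61]
 [ 2.77 -1.2   1.53]]
(array([ 0.4987, -0.4687, -0.0414]), array([-24.81,   6.8 ,   4.19]))
bottle [ 175.77607966 -108.28023784   95.        ]
```

>>> {"fn": "jog_arm", "kwargs": {
  "plan": [0, 0, 0.05, 0, 0, 0, 0, 0, 0.1, 0, 0, 0, 0.5, -0.467, 0.1, -25, 7, 4, 0.5, -0.467, 0.1, -25, 7, 4, 0.5, -0.467, 0.1, -25, 7, 4, 0.5, -0.467, 0.1, -25, 7, 4, 0.5, -0.467, 0.1, -25, 7, 4, 0.5, -0.467, 0.1, -25, 7, 4, 0.5, -0.467, 0.1, -25, 7, 4, 0.5, -0.467, 0.1, -25, 7, 4, 0.5, -0.467, 0.1, -25, 7, 4, 0.5, -0.467, 0.1, -25, 7, 4, 0.5, -0.467, 0.1, -25, 7, 4, 0.5, -0.467, 0.1, -25, 7, 4, 0.5, -0.467, 0.1, -25, 7, 4, 0.5, -0.467, 0.1, -25, 7, 4, 0.5, -0.467, 0.1, -25, 7, 4, 0.5, -0.467, 0.1, -25, 7, 4, 0.5, -0.467, 0.1, -25, 7, 4, 0.5, -0.467, 0.1, -25, 7, 4],
  "claw": 0.04,
  "force": 12
}}

```text
clock: 2.1
eef_pos: [664.6, 58.8, 305.9]
eef_rot: [-2.689, -0.001, 2.909]
wrist_force: [0.1, -0.5, 0.1]
finger_gap: 39.7
finger_force: 0.0
```

```bash
sed -i 's/O=np.array(\[550.,31,0\])/O=np.array([550.3,33,0])/' h.py; python3 - <<'E'
from h import *
s=manip.read_state(); print(s['clock'],s['joints'].round(3),s['eef_pos'].round(1),v(s['eef_pos']).round(1))
print(wrist(Ro.from_euler('xyz',s['eef_rot']),s['joints'][0],s['joints'][1]+s['joints'][2])[0])
for r in(115,46): print(r,delta([r*np.sin(.45),-105,60+r*np.cos(.45)],.45))
E
```

```text
2.1 [ 0.195  0.67   0.82  -0.424  1.828 -1.216] [664.6  58.8 305.9] [  51.2 -105.4  305.9]
[-0.42376554  1.82841168 -1.21643172]
115 (array([-0.0006, -0.001 , -0.1423]), array([ 0.14, -0.11,  0.13]))
46 (array([-0.0075, -0.0303, -0.2045]), array([ 0.14, -0.11,  0.13]))
```

>>> {"fn": "jog_arm", "kwargs": {
  "plan": [0, -0.001, -0.05, 0, 0, 0, 0, -0.001, -0.1, 0, 0, 0, -0.001, -0.001, -0.142, 0, 0, 0, -0.002, -0.008, -0.158, 0, 0, 0, -0.004, -0.016, -0.174, 0, 0, 0, -0.006, -0.024, -0.19, 0, 0, 0, -0.007, -0.03, -0.204, 0, 0, 0, -0.007, -0.03, -0.204, 0, 0, 0, -0.007, -0.03, -0.204, 0, 0, 0]
}}

```text
clock: 3.0
eef_pos: [658.2, 28.1, 102.1]
eef_rot: [-2.689, -0.001, 2.908]
wrist_force: [-0.3, 0.1, 0.4]
finger_gap: 40.4
finger_force: 0.0
```

```bash
python3 - <<'E'
from h import *
s=manip.read_state(); print(v(s['eef_pos']).round(1),s['wrist_force'])
p,_=shot('scene','s1'); q,_=shot('top','t1')
a=cv2.resize(p[200:290,310:410],(400,360),interpolation=2);b=cv2.resize(q[115:205,270:370],(400,360),interpolation=2)
cv2.imwrite('pics/b1.png',np.hstack([a,b])[:,:,::-1])
E
```

```text
[  19.9 -106.2  102.1] [-0.33418454  0.14109003  0.36481797]
```

View pics/b1.png

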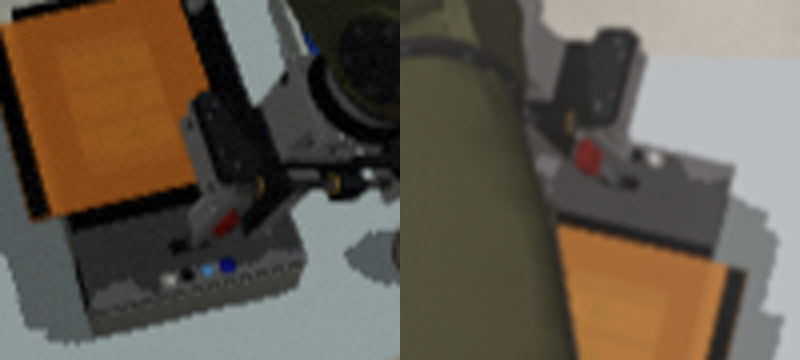

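The red paddle at (228,222) in the left crop lies between the fingers, level with the dark blue dot. I'll close on it.

>>> {"fn": "jog_arm", "kwargs": {
  "plan": [0, 0, 0, 0, 0, 0, 0, 0, 0, 0, 0, 0, 0, 0, 0, 0, 0, 0, 0, 0, 0, 0, 0, 0, 0, 0, 0, 0, 0, 0, 0, 0, 0, 0, 0, 0],
  "claw": 0.0,
  "force": 15
}}

```text
clock: 3.7
eef_pos: [658.1, 27.6, 101.6]
eef_rot: [-2.689, -0.001, 2.907]
wrist_force: [-0.7, -0.2, 1.9]
finger_gap: 11.5
finger_force: 15.0
```

```bash
python3 - <<'E'
from h import *
s=manip.read_state(); print(s['finger_gap'],s['finger_force'],v(s['eef_pos']).round(1),RV.inv().apply(s['wrist_force']).round(1))
r=46; c=np.array([0,-105,60])
P0=s['eef_pos']
# rotate about lever axis by -a from present pose
for a in np.radians([3,6,9,12,15,18,21,24,27,30,33,34.4]):
    rv=RV.apply([0,-a,0]); ax=w([0,-105,60]); d=ax+Ro.from_rotvec(rv).apply(P0-ax)-P0
    print(np.degrees(a).round(1),(d/1000).round(4),np.degrees(rv).round(2))
E
```

```text
11.548887493196391 14.99972328543663 [  19.4 -106.2  101.6] [-0.3  0.6  1.9]
3.0 [-0.0005 -0.0021  0.001 ] [ 2.92 -0.69  0.  ]
6.0 [-0.001  -0.0043  0.0018] [ 5.84 -1.37  0.  ]
9.0 [-0.0015 -0.0066  0.0025] [ 8.76 -2.06  0.  ]
12.0 [-0.0021 -0.0088  0.0031] [11.68 -2.74  0.  ]
15.0 [-0.0026 -0.0111  0.0036] [14.6  -3.43  0.  ]
18.0 [-0.0032 -0.0134  0.004 ] [17.52 -4.11  0.  ]
21.0 [-0.0037 -0.0158  0.0042] [20.45 -4.8   0.  ]
24.0 [-0.0042 -0.0181  0.0043] [23.37 -5.48  0.  ]
27.0 [-0.0048 -0.0204  0.0043] [26.29 -6.17  0.  ]
30.0 [-0.0053 -0.0228  0.0041] [29.21 -6.85  0.  ]
33.0 [-0.0059 -0.0251  0.0038] [32.13 -7.54  0.  ]
34.4 [-0.0061 -0.0262  0.0037] [33.49 -7.86  0.  ]
```

>>> {"fn": "jog_arm", "kwargs": {
  "plan": [-0.0005, -0.0021, 0.001, 2.9, -0.7, 0, -0.001, -0.0043, 0.0018, 5.8, -1.4, 0, -0.0015, -0.0066, 0.0025, 8.8, -2.1, 0, -0.0021, -0.0088, 0.0031, 11.7, -2.7, 0, -0.0026, -0.0111, 0.0036, 14.6, -3.4, 0, -0.0029, -0.0124, 0.0038, 16.2, -3.8, 0, -0.0029, -0.0124, 0.0038, 16.2, -3.8, 0, -0.0037, -0.0158, 0.0042, 20.4, -4.8, 0, -0.0042, -0.0181, 0.0043, 23.4, -5.5, 0, -0.0048, -0.0204, 0.0043, 26.3, -6.2, 0, -0.0053, -0.0228, 0.0041, 29.2, -6.9, 0, -0.0059, -0.0251, 0.0038, 32.1, -7.5, 0, -0.0061, -0.0262, 0.0037, 33.5, -7.9, 0, -0.0061, -0.0262, 0.0037, 33.5, -7.9, 0, -0.0061, -0.0262, 0.0037, 33.5, -7.9, 0]
}}

```text
clock: 5.2
eef_pos: [651.9, 1.4, 105.6]
eef_rot: [2.995, -0.003, 2.909]
wrist_force: [-3.3, -1.1, 7.9]
finger_gap: 12.3
finger_force: 15.0
```

```bash
python3 - <<'E'
from h import *
s=manip.read_state(); print(s['finger_gap'],s['finger_force'],v(s['eef_pos']).round(1),RV.inv().apply(s['wrist_force']).round(1))
p,_=shot('scene','s2'); q,_=shot('top','t2')
a=cv2.resize(p[200:290,310:410],(400,360),interpolation=2);b=cv2.resize(q[115:205,270:370],(400,360),interpolation=2)
cv2.imwrite('pics/b2.png',np.hstack([a,b])[:,:,::-1])
E
```

```text
12.321643835292509 14.99895304441452 [  -7.5 -106.2  105.6] [-1.8  3.   7.9]
```

View pics/b2.png

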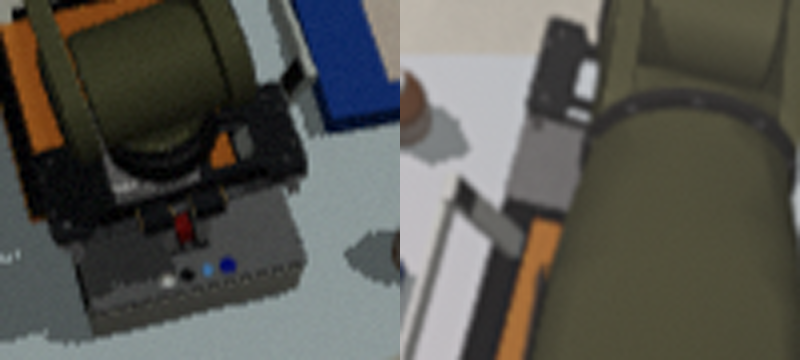

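The paddle at (183,230) is level with the black dot at (187,272), so the lever is at off. I'll release it and back straight out.

>>> {"fn": "jog_arm", "kwargs": {
  "plan": [0, 0, 0, 0, 0, 0, 0, 0, 0, 0, 0, 0, 0, 0, 0, 0, 0, 0, 0, 0, 0, 0, 0, 0, -0.0007, -0.0029, 0.02, 0, 0, 0, -0.0014, -0.006, 0.04, 0, 0, 0, -0.0034, -0.0146, 0.08, 0, 0, 0, -0.0034, -0.0146, 0.12, 0, 0, 0, -0.0034, -0.0146, 0.16, 0, 0, 0, -0.05, -0.05, 0.18, 0, 0, 0, -0.1, -0.09, 0.18, 0, 0, 0, -0.15, -0.12, 0.18, 0, 0, 0, -0.15, -0.12, 0.18, 0, 0, 0],
  "claw": 0.034
}}

```text
clock: 6.6
eef_pos: [499.8, -119.8, 285.4]
eef_rot: [2.994, -0.002, 2.908]
wrist_force: [0.7, -0.4, 0.5]
finger_gap: 34.1
finger_force: 0.0
```

```bash
python3 - <<'E'
from h import *
s=manip.read_state(); print(s['clock'],s['joints'].round(2),v(s['eef_pos']).round(1))
p,_=shot('scene','s3')
print('tip',v(onz('scene',268,292,62)),v(onz('top',415,168,62)))
h=cv2.cvtColor(p,cv2.COLOR_RGB2HSV); r=cv2.inRange(h,(0,150,80),(6,255,255))|cv2.inRange(h,(172,150,80),(180,255,255))
y,x=np.nonzero(r[230:285,330:390]); print('red',x.mean()+330 if len(x) else 0,y.mean()+230 if len(x) else 0,len(x))
for a in(-.3,0,.3): print(a,proj('scene',w([55*np.sin(a-.15),-105,60+55*np.cos(a-.15)])))
b=np.radians(50)
for P in([-150,35,230],[-144,35,126],[-90,35,81]): print(P,delta(P,-b))
print(wrist(tool(-b),-.35,1.9)[0])
cv2.imwrite('pics/b3.png',cv2.resize(p[180:300,230:400],(680,480),interpolation=2)[:,:,::-1])
E
```

```text
6.6 [-0.38  0.17  1.5   0.15  1.49 -1.73] [-160.3   14.3  285.4]
tip [-283.81643199 -127.68486028   62.        ] [-281.2718504  -145.09783645   62.        ]
red 354.7692307692308 254.30769230769232 26
-0.3 [350.32307481 258.02325293]
0 [355.45078236 256.11288072]
0.3 [360.73305462 254.81062526]
[-150, 35, 230] (array([-0.0158,  0.0164, -0.0559]), array([40.46, -9.71,  0.19]))
[-144, 35, 126] (array([-0.0144,  0.0223, -0.1599]), array([40.46, -9.71,  0.19]))
[-90, 35, 81] (array([-0.0021,  0.0748, -0.2049]), array([40.46, -9.71,  0.19]))
[ 0.87295143  1.44919468 -1.89929496]
```

View pics/b3.png

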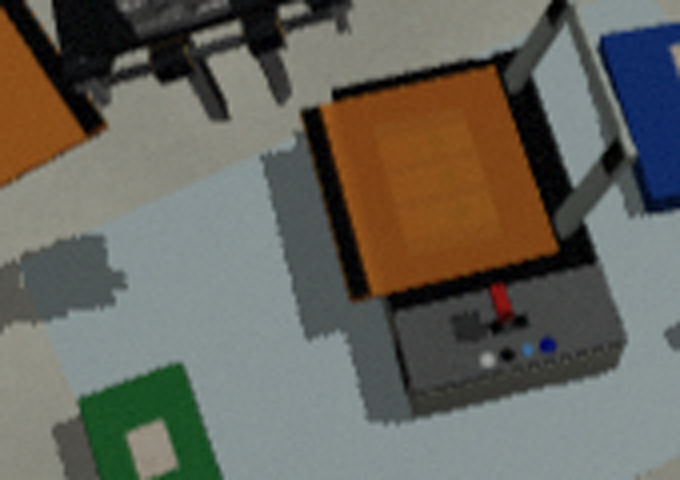

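The lever stands upright at (500,300) in the crop, beside the black dot. The red centroid at (354.8,254.3) matches the off position, and the shield is still flat. Next is the pre-pose in front of the shield edge.

>>> {"fn": "jog_arm", "kwargs": {
  "plan": [-0.016, 0.016, -0.056, 40.5, -9.7, 0.2, -0.016, 0.016, -0.056, 40.5, -9.7, 0.2, -0.016, 0.016, -0.056, 40.5, -9.7, 0.2, -0.016, 0.016, -0.056, 40.5, -9.7, 0.2, -0.016, 0.016, -0.056, 40.5, -9.7, 0.2, -0.016, 0.016, -0.056, 40.5, -9.7, 0.2, -0.015, 0.02, -0.1, 40.5, -9.7, 0.2, -0.0144, 0.022, -0.14, 40.5, -9.7, 0.2, -0.0144, 0.0223, -0.16, 40.5, -9.7, 0.2, -0.0144, 0.0223, -0.16, 40.5, -9.7, 0.2, -0.0144, 0.0223, -0.16, 40.5, -9.7, 0.2],
  "claw": 0.04
}}

```text
clock: 7.75
eef_pos: [488.0, -96.2, 126.2]
eef_rot: [2.269, 0.002, 2.914]
wrist_force: [-0.1, -0.2, 0.8]
finger_gap: 39.8
finger_force: 0.0
```

```bash
python3 - <<'E'
from h import *
s=manip.read_state(); print(s['clock'],s['joints'].round(2),v(s['eef_pos']).round(1),s['wrist_force'].round(1))
p,_=shot('scene','s4')
b=np.radians(50)
for P in([-117,35,104],[-90,35,81]): print(P,delta(P,-b))
# shield front edge in the viewer frame: black strip outline, from s3
z=np.load('pics/s3.npz')['p']
for u,vv in((302,110),(350,299)): print(v(onz('scene',230+u/4,180+vv/4,76)).round(1))
cv2.imwrite('pics/b4.png',cv2.resize(p[150:300,230:400],(680,600),interpolation=2)[:,:,::-1])
E
```

```text
7.75 [-0.66  0.48  1.73  0.78  1.45 -2.32] [-140.    31.1  126.2] [-0.1 -0.2  0.8]
[-117, 35, 104] (array([ 0.0013,  0.0235, -0.0226]), array([ 0.06,  0.15, -0.16]))
[-90, 35, 81] (array([ 0.0075,  0.0498, -0.0456]), array([ 0.06,  0.15, -0.16]))
[-111.5  121.7   76. ]
[-113.6  -54.7   76. ]
```

View pics/b4.png

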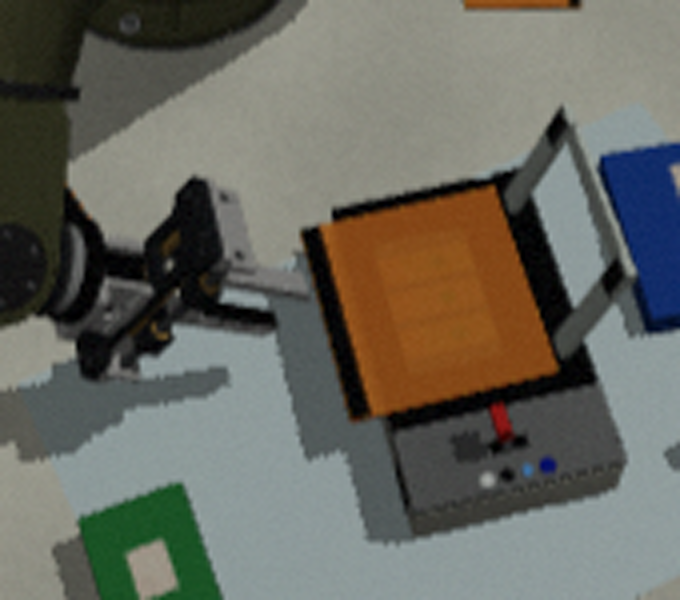

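The open gripper is now in front of the shield's black front edge, which runs from (302,230) to (350,418), and nothing has been touched. I'll plan the lift from here.

```bash
cat >> h.py <<'E'
def E(th):
    t=np.radians(th)
    if th<30: B=np.array([57+(th/30)*0,70-12*np.sin(t)])
    else: B=np.array([58+6*np.cos(t)*.364-6*np.sin(t),64+max(0,-6*np.cos(t))])
    return B+170*np.array([-np.cos(t),np.sin(t)])
def tcp(th,be,s,h): # h: distance of tool axis above plate lower corner
    b=np.radians(be); q=E(th)+s*np.array([np.cos(b),-np.sin(b)])+h*np.array([np.sin(b),np.cos(b)]); return [q[0],34,q[1]]
E
python3 - <<'E'
from h import *
for P in([-125,34,71],[-110,34,71],[-96,34,71]): print(P,delta(P,np.radians(-50)))
print()
s=manip.read_state();R0=w([-96,34,71])
for th in range(0,41,5):
    be=40+3*th/40; P=tcp(th,be,10+8*th/40,15); print(th,np.round(P,0),((w(P)-R0)/1000).round(3),RV.apply([0,be-40,0]).round(1))
E
```

```text
[-125, 34, 71] (array([ 0.0005,  0.0155, -0.0556]), array([ 0.06,  0.15, -0.16]))
[-110, 34, 71] (array([ 0.0039,  0.0301, -0.0556]), array([ 0.06,  0.15, -0.16]))
[-96, 34, 71] (array([ 0.0071,  0.0437, -0.0556]), array([ 0.06,  0.15, -0.16]))

0 [-96.  34.  75.] [0.    0.    0.004] [0. 0. 0.]
5 [-94.  34.  88.] [0.    0.002 0.017] [-0.4  0.1  0. ]
10 [-92.  34. 101.] [0.001 0.004 0.03 ] [-0.7  0.2  0. ]
15 [-88.  34. 114.] [0.002 0.008 0.043] [-1.1  0.3  0. ]
20 [-82.  34. 126.] [0.003 0.013 0.055] [-1.5  0.3  0. ]
25 [-76.  34. 138.] [0.005 0.02  0.067] [-1.8  0.4  0. ]
30 [-68.  34. 149.] [0.006 0.027 0.078] [-2.2  0.5  0. ]
35 [-60.  34. 161.] [0.008 0.035 0.09 ] [-2.6  0.6  0. ]
40 [-51.  34. 172.] [0.01  0.044 0.101] [-2.9  0.7  0. ]
```

>>> {"fn": "jog_arm", "kwargs": {
  "plan": [0, 0.003, 0, 0, 0, 0, 0, 0.003, -0.02, 0, 0, 0, 0, 0.01, -0.04, 0, 0, 0, 0, 0.015, -0.056, 0, 0, 0, 0, 0.015, -0.056, 0, 0, 0, 0.003, 0.025, -0.056, 0, 0, 0, 0.005, 0.035, -0.056, 0, 0, 0, 0.007, 0.044, -0.056, 0, 0, 0, 0.007, 0.044, -0.056, 0, 0, 0, 0.007, 0.044, -0.056, 0, 0, 0],
  "claw": 0.03
}}

```text
clock: 8.8
eef_pos: [494.7, -52.1, 69.5]
eef_rot: [2.267, 0.001, 2.914]
wrist_force: [-0.4, -0.4, 0.9]
finger_gap: 30.0
finger_force: 0.0
```

```bash
python3 - <<'E'
from h import *
s=manip.read_state(); print(s['clock'],s['joints'].round(2),v(s['eef_pos']).round(1),s['wrist_force'].round(1))
p,_=shot('scene','s5')
cv2.imwrite('pics/b5.png',cv2.resize(p[170:270,260:370],(660,600),interpolation=2)[:,:,::-1])
E
```

```text
8.8 [-0.59  0.55  1.79  0.84  1.32 -2.37] [-95.5  34.7  69.5] [-0.4 -0.4  0.9]
```

View pics/b5.png

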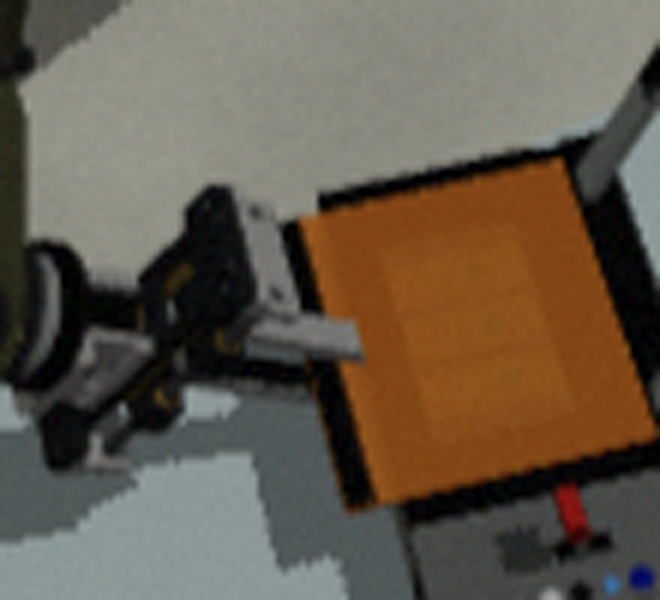

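The upper finger is over the strip at (360,345) and the lower one passes underneath at (305,385), near the middle of the edge. I'll lift gently.

>>> {"fn": "jog_arm", "kwargs": {
  "plan": [0, 0, 0.006, 0, 0, 0, 0, 0.001, 0.012, 0, 0, 0, 0, 0.002, 0.018, -0.4, 0.1, 0, 0.001, 0.003, 0.025, -0.5, 0.1, 0, 0.001, 0.004, 0.031, -0.7, 0.2, 0, 0.001, 0.006, 0.037, -0.9, 0.2, 0, 0.002, 0.008, 0.044, -1.1, 0.3, 0, 0.003, 0.01, 0.05, -1.3, 0.3, 0, 0.003, 0.013, 0.056, -1.5, 0.3, 0, 0.003, 0.013, 0.056, -1.5, 0.3, 0]
}}

```text
clock: 9.85
eef_pos: [497.8, -39.0, 126.0]
eef_rot: [2.294, 0.003, 2.914]
wrist_force: [-0.6, -0.5, -0.7]
finger_gap: 29.6
finger_force: 0.6
```

```bash
python3 - <<'E'
from h import *
s=manip.read_state(); print(s['clock'],v(s['eef_pos']).round(1),RV.inv().apply(s['wrist_force']).round(1))
shot('scene','s6')
R0=w(tcp(20,41.5,14,15))
for th in range(20,46,5):
    be=40+3*th/40; P=tcp(th,be,10+8*th/40,15); print(th,np.round(P,0),((w(P)-R0)/1000).round(3),RV.apply([0,be-41.5,0]).round(1))
E
```

```text
9.85 [-82.1  34.7 126. ] [-0.7  0.4 -0.7]
20 [-82.  34. 126.] [0. 0. 0.] [0. 0. 0.]
25 [-76.  34. 138.] [0.001 0.006 0.012] [-0.4  0.1  0. ]
30 [-68.  34. 149.] [0.003 0.014 0.023] [-0.7  0.2  0. ]
35 [-60.  34. 161.] [0.005 0.021 0.035] [-1.1  0.3  0. ]
40 [-51.  34. 172.] [0.007 0.03  0.046] [-1.5  0.3  0. ]
45 [-41.  34. 182.] [0.009 0.04  0.056] [-1.8  0.4  0. ]
```

>>> {"fn": "jog_arm", "kwargs": {
  "plan": [0.001, 0.003, 0.006, -0.2, 0, 0, 0.001, 0.006, 0.012, -0.4, 0.1, 0, 0.002, 0.01, 0.018, -0.5, 0.1, 0, 0.003, 0.014, 0.023, -0.7, 0.2, 0, 0.004, 0.017, 0.029, -0.9, 0.2, 0, 0.005, 0.021, 0.035, -1.1, 0.3, 0, 0.006, 0.025, 0.041, -1.3, 0.3, 0, 0.007, 0.03, 0.046, -1.5, 0.3, 0, 0.007, 0.03, 0.046, -1.5, 0.3, 0]
}}

```text
clock: 10.8
eef_pos: [504.8, -8.7, 171.9]
eef_rot: [2.321, 0.003, 2.914]
wrist_force: [0.5, -0.6, 0.6]
finger_gap: 30.3
finger_force: 0.4
```

>>> {"fn": "jog_arm", "kwargs": {
  "plan": [0, 0, 0, 0, 0, 0, 0, 0, 0, 0, 0, 0, 0, 0, 0, 0, 0, 0, 0, 0, 0, 0, 0, 0, 0, 0, 0, 0, 0, 0],
  "claw": 0.012,
  "force": 5
}}

```text
clock: 11.3
eef_pos: [504.5, -9.4, 171.0]
eef_rot: [2.32, 0.002, 2.913]
wrist_force: [0.1, -1.4, 0.7]
finger_gap: 11.8
finger_force: 0.4
```

```bash
python3 - <<'E'
from h import *
s=manip.read_state(); print(s['clock'],s['joints'].round(2),v(s['eef_pos']).round(1),RV.inv().apply(s['wrist_force']).round(1),s['finger_gap'],s['finger_force'])
p,_=shot('scene','s7')
cv2.imwrite('pics/b7.png',cv2.resize(p[150:270,260:400],(700,600),interpolation=2)[:,:,::-1])
R0=s['eef_pos']; b0=90+np.degrees((RV.inv()*Ro.from_euler('xyz',s['eef_rot'])*tool(0).inv()*RV).as_rotvec()[1]); print(b0)
for th in range(43,112,4):
    P=tcp(th,th,19,3); print(th,np.round(P,0),((w(P)-R0)/1000).round(3),RV.apply([0,th-b0,0]).round(1))
E
```

```text
11.3 [-0.49  0.33  1.78  0.81  1.38 -2.14] [-51.7  34.9 171. ] [-1.3 -0.4  0.7] 11.82133634105911 0.3953952994197607
42.94943590524835
43 [-53.  34. 169.] [ 0.001 -0.001 -0.002] [-0.  0.  0.]
47 [-46.  34. 176.] [0.002 0.006 0.005] [-3.9  0.9  0. ]
51 [-38.  34. 183.] [0.004 0.013 0.012] [-7.8  1.8  0. ]
55 [-30.  34. 189.] [0.006 0.021 0.018] [-11.7   2.8   0. ]
59 [-21.  34. 195.] [0.008 0.029 0.024] [-15.6   3.7   0. ]
63 [-12.  34. 200.] [0.01  0.038 0.029] [-19.5   4.6   0. ]
67 [ -3.  34. 204.] [0.012 0.047 0.033] [-23.4   5.5   0. ]
71 [  7.  34. 208.] [0.014 0.057 0.037] [-27.3   6.4   0. ]
75 [ 17.  34. 211.] [0.016 0.066 0.04 ] [-31.2   7.3   0. ]
79 [ 27.  34. 213.] [0.019 0.076 0.042] [-35.1   8.2   0. ]
83 [ 37.  34. 214.] [0.021 0.086 0.043] [-39.    9.1   0. ]
87 [ 47.  34. 215.] [0.023 0.096 0.044] [-42.9  10.1   0. ]
91 [ 58.  34. 215.] [0.026 0.106 0.044] [-46.8  11.    0. ]
95 [ 68.  34. 215.] [0.028 0.116 0.044] [-50.7  11.9   0. ]
99 [ 78.  34. 214.] [0.031 0.126 0.043] [-54.6  12.8   0. ]
103 [ 89.  34. 212.] [0.033 0.136 0.041] [-58.5  13.7   0. ]
107 [ 99.  34. 209.] [0.035 0.146 0.038] [-62.4  14.6   0. ]
111 [109.  34. 206.] [0.037 0.156 0.035] [-66.3  15.5   0. ]
```

View pics/b7.png

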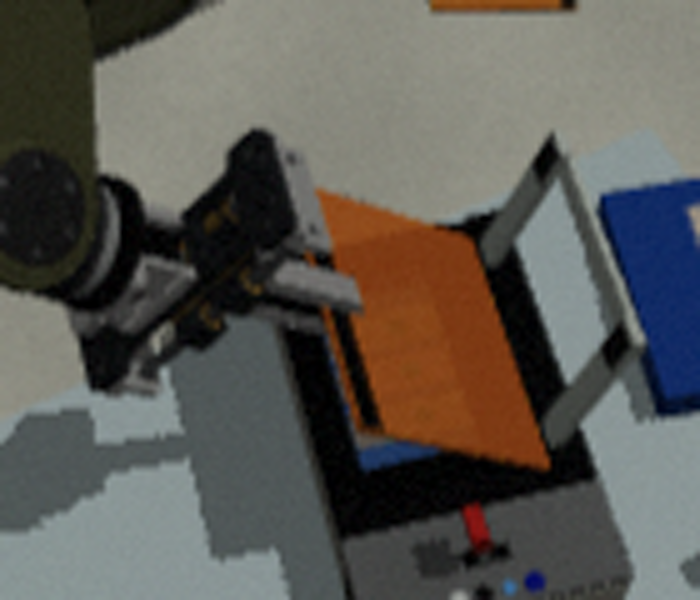

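The shield is tipped to about 43°, straddled by the fingers at (330,300), with its rear edge along the arms' feet. I'll keep following the arc.

>>> {"fn": "jog_arm", "kwargs": {
  "plan": [0.001, 0.003, 0.002, -2, 0.5, 0, 0.002, 0.006, 0.005, -3.9, 0.9, 0, 0.003, 0.01, 0.009, -5.9, 1.4, 0, 0.004, 0.013, 0.012, -7.8, 1.8, 0, 0.005, 0.017, 0.015, -9.8, 2.3, 0, 0.006, 0.021, 0.018, -11.7, 2.8, 0, 0.007, 0.025, 0.021, -13.7, 3.2, 0, 0.008, 0.029, 0.024, -15.6, 3.7, 0, 0.009, 0.034, 0.027, -17.6, 4.1, 0, 0.01, 0.038, 0.029, -19.5, 4.6, 0, 0.012, 0.047, 0.033, -23.4, 5.5, 0, 0.013, 0.052, 0.035, -25.4, 6, 0, 0.014, 0.057, 0.037, -27.3, 6.4, 0, 0.015, 0.062, 0.039, -29.3, 6.9, 0, 0.016, 0.066, 0.04, -31.2, 7.3, 0, 0.018, 0.071, 0.041, -33.1, 7.8, 0, 0.019, 0.076, 0.042, -35.1, 8.2, 0, 0.02, 0.081, 0.0425, -37, 8.7, 0, 0.021, 0.086, 0.043, -39, 9.1, 0, 0.021, 0.086, 0.043, -39, 9.1, 0]
}}

```text
clock: 13.35
eef_pos: [525.6, 77.7, 214.2]
eef_rot: [3.02, 0.001, 2.916]
wrist_force: [-0.1, 0.6, -0.2]
finger_gap: 11.6
finger_force: 0.0
```

```bash
python3 - <<'E'
from h import *
s=manip.read_state(); print(s['clock'],s['joints'].round(2),v(s['eef_pos']).round(1),RV.inv().apply(s['wrist_force']).round(1),s['finger_gap'],s['finger_force'])
p,_=shot('scene','s8')
cv2.imwrite('pics/b8.png',cv2.resize(p[150:270,260:400],(700,600),interpolation=2)[:,:,::-1])
R0=w(tcp(83,83,19,3))
for th in range(83,113,2):
    P=tcp(th,th,19,3); print(th,np.round(P,0),((w(P)-R0)/1000).round(4),RV.apply([0,th-83,0]).round(1))
E
```

```text
13.35 [ 0.02  0.23  1.6   0.12  1.29 -1.36] [ 37.9  34.3 214.2] [ 0.5  0.2 -0.2] 11.611322318289911 0.0
83 [ 37.  34. 214.] [0. 0. 0.] [0. 0. 0.]
85 [ 42.  34. 215.] [0.0012 0.005  0.0004] [-1.9  0.5  0. ]
87 [ 47.  34. 215.] [0.0024 0.0101 0.0007] [-3.9  0.9  0. ]
89 [ 52.  34. 215.] [0.0035 0.0151 0.0008] [-5.8  1.4  0. ]
91 [ 58.  34. 215.] [0.0047 0.0202 0.0008] [-7.8  1.8  0. ]
93 [ 63.  34. 215.] [0.0059 0.0252 0.0007] [-9.7  2.3  0. ]
95 [ 68.  34. 215.] [0.0071 0.0303 0.0004] [-11.7   2.7   0. ]
97 [ 73.  34. 214.] [0.0083 0.0353 0.    ] [-13.6   3.2   0. ]
99 [ 78.  34. 214.] [ 0.0095  0.0403 -0.0006] [-15.6   3.7   0. ]
101 [ 83.  34. 213.] [ 0.0106  0.0453 -0.0014] [-17.5   4.1   0. ]
103 [ 89.  34. 212.] [ 0.0118  0.0503 -0.0024] [-19.5   4.6   0. ]
105 [ 94.  34. 211.] [ 0.013   0.0552 -0.0036] [-21.4   5.    0. ]
107 [ 99.  34. 209.] [ 0.0141  0.0601 -0.005 ] [-23.4   5.5   0. ]
109 [104.  34. 208.] [ 0.0152  0.065  -0.0065] [-25.3   5.9   0. ]
111 [109.  34. 206.] [ 0.0164  0.0698 -0.0082] [-27.3   6.4   0. ]
```

View pics/b8.png

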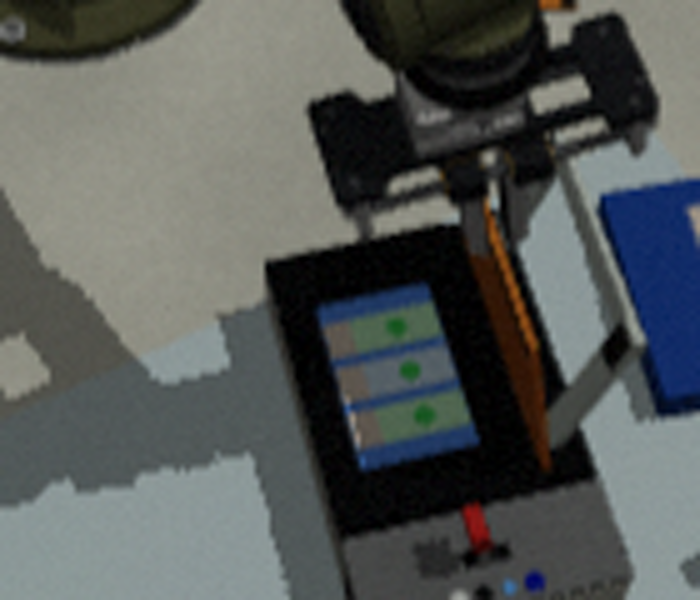

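The shield now stands nearly upright between the fingers at (490,220), with its rear edge in the channel. I'll lower it onto the arms slowly.

>>> {"fn": "jog_arm", "kwargs": {
  "plan": [0.0012, 0.005, 0.0004, -1.9, 0.5, 0, 0.0024, 0.01, 0.0007, -3.9, 0.9, 0, 0.0035, 0.015, 0.0008, -5.8, 1.4, 0, 0.0047, 0.02, 0.0008, -7.8, 1.8, 0, 0.0059, 0.025, 0.0007, -9.7, 2.3, 0, 0.0071, 0.03, 0.0004, -11.7, 2.7, 0, 0.0083, 0.035, 0, -13.6, 3.2, 0, 0.0095, 0.04, -0.0006, -15.6, 3.7, 0, 0.0106, 0.045, -0.0014, -17.5, 4.1, 0, 0.0118, 0.05, -0.0024, -19.5, 4.6, 0, 0.0124, 0.0528, -0.003, -20.4, 4.8, 0, 0.013, 0.055, -0.0036, -21.4, 5, 0, 0.0135, 0.0577, -0.0043, -22.4, 5.2, 0, 0.0141, 0.06, -0.005, -23.4, 5.5, 0, 0.0147, 0.0625, -0.0057, -24.3, 5.7, 0, 0.0152, 0.065, -0.0065, -25.3, 5.9, 0, 0.0158, 0.0674, -0.0073, -26.3, 6.1, 0, 0.0162, 0.069, -0.0079, -26.9, 6.3, 0, 0.0162, 0.069, -0.0079, -26.9, 6.3, 0, 0.0162, 0.069, -0.0079, -26.9, 6.3, 0]
}}

```text
clock: 15.4
eef_pos: [541.8, 145.7, 206.2]
eef_rot: [-2.782, -0.001, 2.915]
wrist_force: [0.7, -0.3, -0.7]
finger_gap: 12.1
finger_force: 0.0
```

```bash
python3 - <<'E'
from h import *
s=manip.read_state(); print(s['clock'],v(s['eef_pos']).round(1),RV.inv().apply(s['wrist_force']).round(1),s['finger_gap'],s['finger_force'])
p,_=shot('scene','s9')
cv2.imwrite('pics/b9.png',cv2.resize(p[150:270,280:420],(700,600),interpolation=2)[:,:,::-1])
d=Ro.from_euler('xyz',s['eef_rot']).as_matrix()[:,2]; print('back 100mm',(-.1*d).round(4))
E
```

```text
15.4 [107.8  34.1 206.2] [-0.1 -0.8 -0.7] 12.095057511062413 0.0
back 100mm [0.008  0.0343 0.0936]
```

```bash
cat >> h.py <<'E'
def plate(f):
    z=np.load(f'pics/{f}.npz'); p,d=z['p'],z['d']; h=cv2.cvtColor(p,cv2.COLOR_RGB2HSV)
    m=cv2.inRange(h,(5,130,30),(25,255,255)); k=np.zeros_like(m); k[160:265,300:390]=m[160:265,300:390]
    k[d==0]=0; V,U=np.nonzero(k); c,R=cam('scene'); D=d[V,U]
    P=np.c_[(U-c['cx'])/c['fx']*D,(V-c['cy'])/c['fy']*D,D]@R.T+c['origin']; P=np.array([v(x) for x in P])
    P=P[(P[:,2]>66)&(P[:,1]>-60)]; A=np.c_[P[:,1:],np.ones(len(P))]; q=np.linalg.lstsq(A,P[:,0],rcond=None)[0]
    r=P[:,0]-A@q; P=P[abs(r)<8]; A=A[abs(r)<8]; q=np.linalg.lstsq(A,P[:,0],rcond=None)[0]
    print(f,len(P),'lean back deg',np.degrees(np.arctan(q[1])).round(1),'yaw slope',q[0].round(3),'x at z=66:',(q@[34,66,1]).round(1),'zmax',P[:,2].max().round(0),'y',P[:,1].min().round(0),P[:,1].max().round(0))
E
python3 -c "
from h import *
plate('s8');plate('s9')"
```

```text
s8 276 lean back deg -6.7 yaw slope -0.005 x at z=66: 51.0 zmax 242.0 y -58.0 100.0
s9 1453 lean back deg 20.9 yaw slope 0.005 x at z=66: 50.5 zmax 236.0 y -58.0 132.0
```

The depth fit gives a lean of about 20°, so the shield is on the arms with no finger load. I'll back out along the tool axis.

>>> {"fn": "jog_arm", "kwargs": {
  "plan": [0, 0, 0, 0, 0, 0, 0, 0, 0, 0, 0, 0, 0.0008, 0.0034, 0.0094, 0, 0, 0, 0.0016, 0.0069, 0.0187, 0, 0, 0, 0.0024, 0.0103, 0.0281, 0, 0, 0, 0.004, 0.017, 0.047, 0, 0, 0, 0.006, 0.026, 0.07, 0, 0, 0, 0.008, 0.034, 0.094, 0, 0, 0, 0.008, 0.034, 0.13, 0, 0, 0, 0.008, 0.034, 0.16, 0, 0, 0, 0.008, 0.034, 0.16, 0, 0, 0, 0.008, 0.034, 0.16, 0, 0, 0],
  "claw": 0.016
}}

```text
clock: 16.65
eef_pos: [549.7, 180.0, 366.7]
eef_rot: [-2.782, 0.0, 2.915]
wrist_force: [0.4, -0.9, 0.0]
finger_gap: 16.0
finger_force: 0.0
```

```bash
python3 - <<'E'
from h import *
s=manip.read_state(); print(s['clock'],v(s['eef_pos']).round(1),s['wrist_force'].round(1))
p,_=shot('scene','s10'); plate('s10')
h=cv2.cvtColor(p,cv2.COLOR_RGB2HSV); r=cv2.inRange(h,(0,150,80),(6,255,255))|cv2.inRange(h,(172,150,80),(180,255,255))
y,x=np.nonzero(r[240:285,340:390]); print('red',x.mean()+340,y.mean()+240,len(x))
z=np.load('pics/scene0.npz')['p']
for n,(lo,hi) in {'blue':((105,180,60),(125,255,255)),'green':((55,150,40),(80,255,255))}.items():
    for q in(z,p):
        m=cv2.inRange(cv2.cvtColor(q,cv2.COLOR_RGB2HSV),lo,hi)[170:320,240:460]; c=max(cv2.findContours(m,0,2)[0],key=cv2.contourArea); print(n,cv2.minAreaRect(c))
E
```

```text
16.65 [142.9  34.1 366.7] [ 0.4 -0.9  0. ]
s10 1524 lean back deg 21.1 yaw slope 0.006 x at z=66: 50.3 zmax 229.0 y -57.0 124.0
red 354.7692307692308 254.30769230769232 26
blue ((174.87863159179688, 34.28901672363281), (42.12220001220703, 62.9909553527832), 80.31121826171875)
blue ((177.06088256835938, 34.37727737426758), (42.86536407470703, 58.724918365478516), 80.83765411376953)
green ((27.51849365234375, 123.60897827148438), (38.70808410644531, 28.20420265197754), 70.90650939941406)
green ((27.527101516723633, 123.62858581542969), (38.69509506225586, 28.16559600830078), 70.97439575195312)
```

```bash
python3 -c "
from cell import manip
print(manip.sign_off())"
```

```text
the job is handed in; nothing more can be done
None
```

I clicked the lamp lever from blue to off first, without going past it to white. I then tipped the shield up slowly and left it leaning about 20° back on the rest arms with its rear edge in the channel; I handed the job in at about 17 s, with the slide box, bottle and tip box untouched.

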